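Click the slab gauge's stop into the green clip

ROBOT

A 6-joint arm with a two-finger parallel gripper is mounted at the origin on the work surface. World frame = base frame: x ahead of the robot, y to its left, z up, the work surface at z = 0. Lengths are in m, angles in rad, forces in N, time in s.
With the tool pointing down it reaches from about 0.325 to 0.9 m from the base axis. Payload 3.5 kg.
Tool frame: the origin (TCP) lies midway between the tips of the shut fingers; the grasp point (between the pads) lies 19 mm behind it; z points along the fingers, y is the line along which they close (so a half turn about z gives the same grasp; the last joint's range is limited). The gripper opens to 85 mm and grips with 20 to 120 N. Pads are 22 mm wide; open, the fingers measure 114 mm over their backs; the gripper's body (76 mm by 85 mm) begins 54 mm behind the grasp point. The pads swing forward as they close: fully open they stand 13 mm farther back than shut.
Start: joints at [-1.217, 0.276, -0.026, 1.268, 0, 1.467], TCP at [0.276, -0.561, 0.205] pointing down, gripper open.
Joint ranges: [-3.12, 3.12], [-0.85, 1.88], [-1.08, 1.24], [-1.95, 2.15], [-1.57, 1.53], [-3.14, 3.14]. Speed limits (rad/s): [2.57, 2.57, 3.14, 3.14, 3.14, 3.14].

INTERFACE

Orientations are given as a unit quaternion [w, x, y, z].
In Python, from station import bot, capture gives the robot as it stands.
- The arm moves only by the tool move_arm, never from a script. Its argument "series" is one flat list of numbers, 5 for each row, row after row: the shift along the tool's x, y, z in mm, then the turn about the tool's z in rad, then the closure, from 0 (fully open) to 1 (shut). A call has 1 to 5 rows; each row is the pose to reach, as a shift and turn from the pose commanded when the call began, along the tool's axes at that moment; what a row does not reach only later rows make up. A row lasts 1/10 s, in which the tool goes at most 50 mm and 8.59 degrees, less where a joint would pass 70% of its speed; a pose out of reach is approached as far as the arm can. A call with a gripper value outside its range is refused whole. The fingers move at their own pace and stop on an object; "squeeze" is the grip in N (left out, the last holds). Time passes only in rows, so rows that repeat a pose let the fingers close. It gives the time, the measured TCP pose, the force, the opening and the grip force at its end, in the units of the state.
- bot.state(): the state, without advancing time (a new reading comes with each control period).
- capture(name): name is "scene" or "top" or "wrist"; returns a dict with "pixels" (480x640x3 uint8, red, green, blue), "z_map" (480x640 float32, m along the optical axis (not along the pixel's ray), 0 where there is no reading), "mtx" (3x3 intrinsics, pixels), "eye" and "rotation" of the camera in the world. Camera axes: x right, y down, z forward; pixel columns grow to the right and rows downward; lengths in m; the calibration is good to about 2 mm. A picture is of the moment at which its call begins.
- bot.close_job(): hands the job in; it is judged then, once.
The state is a dict: "time_s": time; "joints": joint angles; "joint_vel": joint speeds; "effort": joint torques, N m; "position": TCP position; "eef_rot": TCP orientation; "force": force on the tool from outside, world axes, zero at the start; "torque": the same for the moment, N m; "width": finger opening in m; "grasp_force": force on a finger pad.
Only numpy, scipy, OpenCV 4.12 (cv2) and the standard library are available. Lean on these libraries where they do the work, as an engineer would, in place of code of your own. Each camera call takes 0.05 s, during which the arm holds its last target. There are 200 camera calls.

TASK

Set the slab gauge for the next batch: gently push the orange stop with the fingertips along its rail, whichever way is needed, until it clicks into the notch of the green clip, and leave it resting there. Clicking over another clip on the way is fine. Only push: do not grip or lift the stop or ram it, and do not disturb the pots and tools around it.

Things in the scene. Friction and masses are not known exactly. Their poses are not given: they have to be found in the camera images.
- gauge: Slab gauge: white board 250 x 500 x 18 mm fixed on the bench, aluminium rail along its middle (30 mm wide, top 38 mm above the bench). Origin on the bench under the rail's middle; y along the rail, x away from the robot's side, z up. Board from x = -140 to +110 mm. Dark end posts at y = +/-229 mm, 48 mm high.
- carriage (a joint): Position of the orange stop along the rail, m: 0 at the -y end of travel, 0.36 at the +y end; the stop's middle lies at y = value - 0.18 in the gauge's frame. It drags with about 0.5 to 1 N; before a clip's middle a sprung ball under it must climb a hump.
- stop_top (a point): Centre of the top face of the orange stop, 102 mm above the bench; axes as the gauge's. Upright orange block 44 mm (x) by 36 mm (y, along the rail), 50 mm tall: its faces to push on lie 18 mm either way along the rail, 52 to 102 mm above the bench. A thin orange fence (8 mm along the rail, 54 to 76 mm high) reaches to x = -70 mm on the robot's side.
- shoe_top (a point): Middle of the top of the dark steel shoe that carries the stop, 51 mm above the bench. The shoe is 66 mm (x, from -23 to +43 mm) by 40 mm along the rail, so it stands 2 mm proud of the orange block either way.
- stop (a joint): Height by which the orange stop has been lifted off its shoe, m: 0 when seated (it would lift off freely, but must not be lifted).
- clip_green: Green click clip, fixed beside the rail. Origin on the board's top, on the rail's centre line, level with the middle of its notch; axes as the gauge's. Its green block (28 x 34 mm, 28 tall) stands 66 mm off at the far (+x) side, top 46 mm above the bench, with a black line at the notch's middle; clicked in, the black line on the stop's top is level with it.
- clip_green_mark (a point): Centre of the top of the green clip's block, on its black line. The push jumps to some 5 to 9 N at 15 mm before the notch's middle, fades to nothing by 7 mm before it, then the stop snaps home by itself and is held. Leaving it takes a like push, either way; clips can be passed over.
- clip_blue: Blue click clip, fixed beside the rail. Origin on the board's top, on the rail's centre line, level with the middle of its notch; axes as the gauge's. Its blue block (28 x 34 mm, 28 tall) stands 66 mm off at the far (+x) side, top 46 mm above the bench, with a black line at the notch's middle; clicked in, the black line on the stop's top is level with it.
- clip_blue_mark (a point): Centre of the top of the blue clip's block, on its black line. The push jumps to some 5 to 9 N at 15 mm before the notch's middle, fades to nothing by 7 mm before it, then the stop snaps home by itself and is held. Leaving it takes a like push, either way; clips can be passed over.
- clip_yellow: Yellow click clip, fixed beside the rail. Origin on the board's top, on the rail's centre line, level with the middle of its notch; axes as the gauge's. Its yellow block (28 x 34 mm, 28 tall) stands 66 mm off at the far (+x) side, top 46 mm above the bench, with a black line at the notch's middle; clicked in, the black line on the stop's top is level with it.
- clip_yellow_mark (a point): Centre of the top of the yellow clip's block, on its black line. The push jumps to some 5 to 9 N at 15 mm before the notch's middle, fades to nothing by 7 mm before it, then the stop snaps home by itself and is held. Leaving it takes a like push, either way; clips can be passed over.
- tumbler: Bystander, loose: tumbler of bisque clay, 52 mm across and 75 mm tall, standing on the white board on the robot's side of the rail. Origin at its underside.
- mug: Bystander, loose: brown clay mug, 80 mm across and 90 mm tall, beyond the gauge. Origin at its underside.
- bowl: Bystander, loose: white bowl, 120 mm across and 55 mm tall, beyond the gauge. Origin at its underside.
- glaze: Bystander, loose: green glass jar with black cap, 60 mm across and 85 mm tall, beyond the gauge. Origin at its underside.
- brush: Bystander, loose: brush lying beside the -y end of the gauge. Origin at its underside.
- rib: Bystander, loose: wooden spatula lying beside the +y end of the gauge. Origin at its underside.

How it is judged:
At the end, for the whole second after the job is handed in: The orange stop rests in the green clip's notch (within 3 mm along the rail), seated on its shoe (lifted less than 2 mm) and still (under 5 mm/s); no bystander has moved by 20 mm (y of stop_top in the frame of clip_green between -0.003 and 0.003 m and value of joint stop below 0.002 m and velocity of joint carriage between -0.005 and 0.005 m/s and distance of each of tumbler, mug, bowl, glaze, brush, rib from where it was at the start of the episode below 0.02 m); the robot touches nothing.
It fails at once if the stop is lifted off its shoe by more than 5 mm (value of joint stop above 0.005 m).
It fails at once if the gauge or its stop is gripped or rammed with more than 30 N (contact force between the fingers and gauge above 30 N).
It fails at once if a pot or tool is moved by more than 20 mm (distance of any of tumbler, mug, bowl, glaze, brush, rib from where it was at the start of the episode above 0.02 m).
It fails at once if an upright pot is tipped (angle between any of tumbler, mug, bowl, glaze's own z axis and vertical above 0.3 rad).
It also fails if it takes over 42 s, if anything falls off the work surface, if the arm or the gripper's body presses on something with over 40 N, if the wrist force passes 120 N, or if a joint passes its speed limit or range.

## Working session

There is one attempt and no reset: what is moved stays moved. The work goes in short steps, Python scripts to look and compute and a tool call to move; the robot and the scene stay as the last step left them, time stands still between calls to the robot, and variables do not carry over. Pictures are saved under pics/ and viewed, at most 10 in all, crops included, and the job is handed in when it is done.

Besides the shell and the picture viewer there is one more tool, called after "Call:" by a JSON object that holds its "fn" and its "kwargs", one argument or row to a line. move_arm: Moves the arm, as the interface text tells. Its arguments: {"type":"object","properties":{"series":{"type":"array"},"squeeze":{"type":"number"}},"required":["series"]}

```bash
mkdir -p pics
cat > h.py <<'E'
import numpy as np,cv2
from station import bot,capture
def save(c,n): cv2.imwrite('pics/'+n,c['pixels'][:,:,::-1])
def ray(c,uv,z):
    d=np.array(c['rotation'])@np.linalg.inv(c['mtx'])@np.array([uv[0],uv[1],1.]); e=np.array(c['eye'])
    return e+d*(z-e[2])/d[2]
def pts(c):
    v,u=np.mgrid[0:480,0:640]; Z=c['z_map']
    p=np.stack([u*Z,v*Z,Z],-1)@np.linalg.inv(c['mtx']).T if 0 else np.stack([(u-c['mtx'][0][2])*Z/c['mtx'][0][0],(v-c['mtx'][1][2])*Z/c['mtx'][1][1],Z],-1)
    return p@np.array(c['rotation']).T+np.array(c['eye'])
E
python3 - <<'E'
from h import *
c=capture('top');save(c,'top1.png');print(c['eye'],c['rotation'],c['mtx'])
c=capture('scene');save(c,'scene1.png')
s=bot.state();print(s)
E
```

```text
[0.54972318 0.04251492 1.06662361] [-0.0149554   0.70768875 -0.70581835  0.02781043] [[517.46280712   0.         320.03211325]
 [  0.         517.46280712 237.7210231 ]
 [  0.           0.           1.        ]]
{'time_s': 0.1, 'joints': array([-1.21740129e+00,  2.77068268e-01, -2.77734819e-02,  1.26803258e+00,
        1.39081739e-06,  1.46743043e+00]), 'joint_vel': array([ 0.00236237, -0.00087218,  0.00366734,  0.0006892 , -0.00136086,
       -0.00103657]), 'effort': array([ 4.12107593e-04, -4.46707964e+01,  2.96128517e+01,  8.44903174e-03,
       -1.09068144e-04, -2.19915606e-06]), 'position': array([ 0.27538881, -0.56018083,  0.20405055]), 'eef_rot': array([-1.03098004e-03,  9.74033809e-01,  2.26400221e-01, -1.28862318e-04]), 'force': array([-0.03183589,  0.3775417 ,  0.26249519]), 'torque': array([0.00803909, 0.05434454, 0.00970639]), 'grasp_force': 0.0, 'width': 0.08532803760055158}
```

```bash
python3 - <<'E'
s=open('h.py').read()
s=s.replace("import numpy as np,cv2","import numpy as np,cv2\nfrom scipy.spatial.transform import Rotation as Ro\ndef R(q): return Ro.from_quat([q[1],q[2],q[3],q[0]]).as_matrix()").replace("np.array(c['rotation'])","R(c['rotation'])")
s=s.replace("np.stack([u*Z,v*Z,Z],-1)@np.linalg.inv(c['mtx']).T if 0 else ","")
open('h.py','w').write(s)
E
echo
```

```text
(no output)
```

View pics/top1.png

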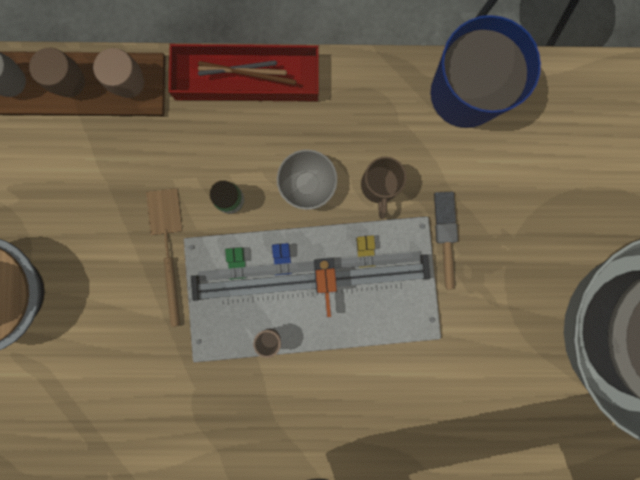

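View pics/scene1.png

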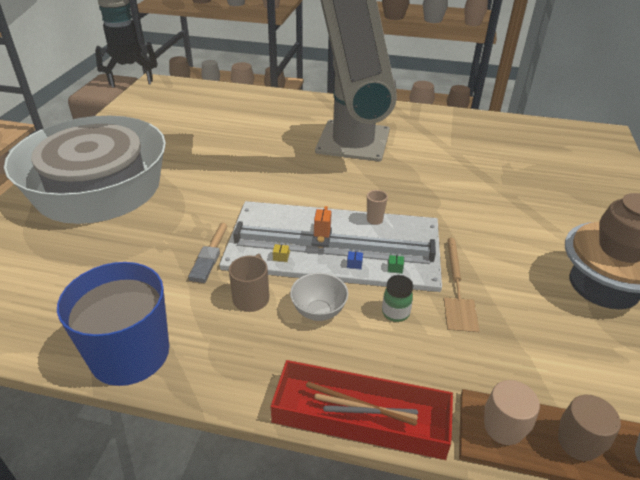

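Top view: orange stop at (326,281), with green (236,258), blue (282,254) and yellow (366,246). The tumbler is at (267,342), on the near side. +y is to the left, so I push +y past blue to green.

```bash
cat > m.py <<'E'
from h import *
def blob(c,lo,hi,win):
    hsv=cv2.cvtColor(c['pixels'],cv2.COLOR_RGB2HSV); m=cv2.inRange(hsv,lo,hi); w=np.zeros_like(m); x0,y0,x1,y1=win; w[y0:y1,x0:x1]=255
    return m&w
def measure(win=(185,215,440,360),names='ogby'):
    c=capture('top'); P=pts(c); H={'g':((50,80,30),(85,255,255),.046),'b':((105,100,40),(130,255,255),.046),'y':((20,130,80),(32,255,255),.046),'o':((3,160,80),(15,255,255),.102)}
    out={}
    for k in names:
        lo,hi,z=H[k]; m=blob(c,lo,hi,win)>0; q=P[m]
        t=(m)&(abs(P[...,2]-z)<.012); v,u=np.nonzero(t)
        if len(u)<8: print(k,'few',m.sum(),np.round(q[:,2].max() if len(q) else 0,3)); continue
        (cu,cv_),wh,a=cv2.minAreaRect(np.c_[u,v].astype(np.float32))
        out[k]=ray(c,(cu,cv_),z); print(k,len(u),np.round((cu,cv_),1),np.round(wh,1),np.round(out[k],4),'zmed',np.round(np.median(P[t][:,2]),3))
    return c,P,out
E
python3 - <<'E'
from m import *
c,P,o=measure()
# rail direction from clips
d=o['g']-o['y'];d/=np.linalg.norm(d);n=np.array([d[1],-d[0],0]);print('ydir',d,'yaw',np.arctan2(-d[0],d[1]))
for k in o: print(k,'along from g',(o[k]-o['g'])@d,'across',(o[k]-o['g'])@n)
# tumbler
t=(abs(P[...,2]-.093)<.006); w=np.zeros_like(t);w[315:365,240:300]=1
v,u=np.nonzero(t&w);(cu,cv_),r=cv2.minEnclosingCircle(np.c_[u,v].astype(np.float32));T=ray(c,(cu,cv_),.093);print('tumbler',T,r*.974/517,(T-o['g'])@d,(T-o['g'])@n)
print(bot.state()['time_s'],R(bot.state()['eef_rot']).round(3))
E
```

```text
o 281 [325.7 280.3] [21.1 16.8] [0.5288 0.0144 0.102 ] zmed 0.102
g 212 [234.2 254.7] [13.  16.7] [0.5776 0.1928 0.046 ] zmed 0.046
b 208 [280.6 250.7] [12.9 16. ] [0.5858 0.1017 0.046 ] zmed 0.047
y 193 [365.5 243. ] [12.9 16.1] [ 0.6015 -0.0659  0.046 ] zmed 0.047
ydir [-0.09207079  0.99575246  0.        ] yaw 0.0922013684321453
o along from g -0.17321173704226112 across -0.06495581804843117
g along from g 0.0 across 0.0
b along from g -0.0914812296385217 across -0.00019813558577945494
y along from g -0.25981682443211107 across -2.2110963101217316e-18
tumbler [0.41164873 0.12284605 0.093     ] 0.026363372972440444 -0.054422675418922685 -0.1716434465610561
0.15 [[ 0.897  0.441 -0.001]
 [ 0.441 -0.897  0.002]
 [ 0.    -0.002 -1.   ]]
```

```bash
cat > t.py <<'E'
from h import *
import sys
g=np.array([.5776,.1928,0]);d=np.array([-.0921,.9958,0]);n=np.array([d[1],-d[0],0])
def go(a,ac,z):
    s=bot.state();M=R(s['eef_rot']);t=g+d*a/1000+n*ac/1000;t[2]=z/1000
    p=np.array(s['position']);e=M.T@(t-p)*1000;yaw=np.arctan2(M[1,0],M[0,0]);ty=np.arctan2(d[1],d[0])
    print('t',s['time_s'],'here a,ac,z',np.round([(p-g)@d*1000,(p-g)@n*1000,p[2]*1000],1),'shift',e.round(1),'turn',round(yaw-ty,3),'F along',np.round(np.array(s['force'])@d,2),np.round(s['force'],1),'w',s['width'],'j6',s['joints'][5])
if len(sys.argv)>3: go(*map(float,sys.argv[1:4]))
E
python3 t.py -230 -65 200
```

```text
t 0.15 here a,ac,z [-722.1 -370.3  204.2] shift [ 460.6 -350.9    4.9] turn -1.206 F along 0.52 [-0.2  0.5 -0.2] w 0.08539325961358903 j6 1.4674293713386186
```

Call:
{"fn": "move_arm", "kwargs": {
  "series": [30,-23,0,-0.08,1,60,-46,0,-0.16,1,92,-70,0,-0.24,1,123,-94,0,-0.32,1,154,-117,0,-0.4,1],
  "squeeze": 40
}}

```text
time_s: 0.65
position: [0.3625, -0.3862, 0.2047]
eef_rot: [-0.0, 0.909, 0.417, 0.0]
force: [0.9, 0.5, -0.1]
width: 0.0124
grasp_force: 0.0
```

```bash
python3 t.py -230 -65 200
```

```text
t 0.65 here a,ac,z [-556.8 -267.5  204.7] shift [372.6 -94.5   4.9] turn -0.803 F along 0.43 [ 0.9  0.5 -0.1] w 0.012430429457646858 j6 1.3425348351208026
```

Call:
{"fn": "move_arm", "kwargs": {
  "series": [38,-9,0,-0.1,1,76,-19,0,-0.2,1,114,-29,0,-0.3,1,152,-38,0,-0.4,1,188,-47,0,-0.5,1]
}}

```text
time_s: 1.15
position: [0.4502, -0.2134, 0.2049]
eef_rot: [-0.0, 0.777, 0.629, 0.0]
force: [1.0, 0.2, 0.5]
width: 0.0
grasp_force: 0.0
```

```bash
python3 t.py -230 -65 200
```

```text
t 1.15 here a,ac,z [-392.7 -164.3  204.9] shift [184.9  46.4   4.9] turn -0.302 F along 0.14 [1.  0.2 0.5] w 1.5868494801095453e-05 j6 1.2080291498155478
```

Call:
{"fn": "move_arm", "kwargs": {
  "series": [50,12,0,-0.1,1,100,25,0,-0.2,1,145,36,3,-0.302,1,175,43,5,-0.302,1,175,43,5,-0.302,1]
}}

```text
time_s: 1.65
position: [0.5298, -0.0499, 0.1995]
eef_rot: [-0.001, 0.673, 0.739, 0.0]
force: [-1.2, 0.2, -0.6]
width: 0.0001
grasp_force: 0.0
```

```bash
python3 t.py -230 -65 72
python3 - <<'E'
from m import *
c,P,o=measure();save(c,'top2.png')
w=capture('wrist');save(w,'wrist2.png')
E
```

```text
t 1.65 here a,ac,z [-237.3  -70.   199.5] shift [  7.1   5.  127.5] turn 0.001 F along 0.29 [-1.2  0.2 -0.6] w 0.00014840647054327659 j6 1.261466330570841
o 298 [325.7 280.3] [21.3 17.1] [0.529  0.0143 0.102 ] zmed 0.102
g 210 [234.  254.5] [13. 16.] [0.578  0.1932 0.046 ] zmed 0.046
b 206 [280.6 250.7] [12.9 16. ] [0.5858 0.1017 0.046 ] zmed 0.046
y 109 [363.3 240.3] [10.5 19.1] [ 0.6067 -0.0617  0.046 ] zmed 0.046
```

View pics/wrist2.png

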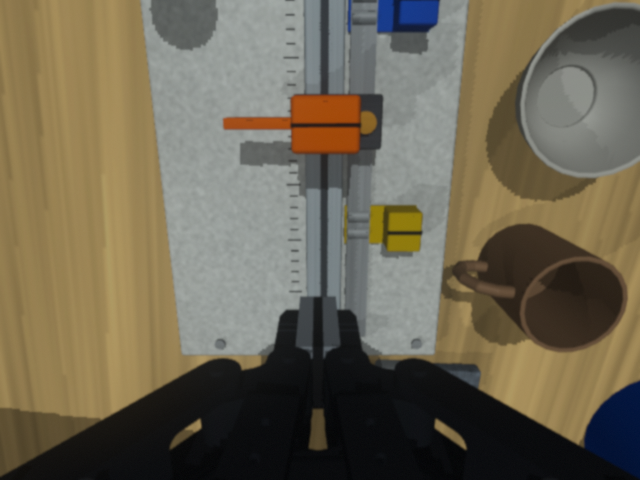

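Call:
{"fn": "move_arm", "kwargs": {
  "series": [2,2,35,0,1,4,4,70,0,1,6,5,105,0,1,7,5,127,0,1,7,5,127,0,1]
}}

```text
time_s: 2.25
position: [0.5291, -0.0464, 0.0695]
eef_rot: [-0.003, 0.676, 0.737, -0.002]
force: [-0.7, 0.5, 0.5]
width: 0.0001
grasp_force: 0.0
```

```bash
python3 t.py -205 -65 72
```

```text
t 2.25 here a,ac,z [-233.8  -70.3   69.5] shift [28.8  5.1 -2.5] turn -0.006 F along 0.61 [-0.7  0.5  0.5] w 0.00011703840583795002 j6 1.275899661161388
```

Call:
{"fn": "move_arm", "kwargs": {
  "series": [8,2,-2,0,1,15,4,-2,0,1,21,5,-2,0,1,25,5,-2,0,1,28,5,-2,0,1]
}}

```text
time_s: 2.75
position: [0.5365, -0.017, 0.0759]
eef_rot: [0.001, 0.675, 0.738, 0.0]
force: [-0.6, -0.1, -0.3]
width: 0.0001
grasp_force: 0.0
```

```bash
python3 t.py -102 -65 72
```

```text
t 2.75 here a,ac,z [-205.1  -60.3   75.9] shift [103.1  -5.1   3.9] turn -0.004 F along -0.05 [-0.6 -0.1 -0.3] w 6.015014121887537e-05 j6 1.3300993261071534
```

Call:
{"fn": "move_arm", "kwargs": {
  "series": [3,-1,1,0,1,8,-2,2,0,1,14,-3,3,0,1,20,-4,3,0,1,26,-4,3,0,1]
}}

```text
time_s: 3.25
position: [0.532, 0.0078, 0.0734]
eef_rot: [0.002, 0.675, 0.737, 0.001]
force: [3.7, -2.5, 4.3]
width: 0.0002
grasp_force: 2.4
```

Call:
{"fn": "move_arm", "kwargs": {
  "series": [6,0,0,0,1,12,0,0,0,1,18,0,0,0,1,24,0,0,0,1,30,0,0,0,1]
}}

```text
time_s: 3.75
position: [0.5291, 0.0382, 0.0733]
eef_rot: [0.002, 0.675, 0.737, 0.001]
force: [4.8, -2.6, 5.4]
width: 0.0002
grasp_force: 2.9
```

```bash
python3 t.py -36 -65 72
python3 - <<'E'
from m import *
measure(names='og')
E
```

```text
t 3.75 here a,ac,z [-149.5  -62.5   73.3] shift [113.5  -3.    1.2] turn -0.004 F along -3.05 [ 4.8 -2.6  5.4] w 0.00018899241594661772 j6 1.4332677833583651
o few 0 0
g 211 [234.2 254.8] [13.1 16.7] [0.5775 0.1928 0.046 ] zmed 0.046
```

Run:
```python
from m import *
w=capture('wrist');save(w,'wrist3.png');w=capture('scene');cv2.imwrite('pics/scene3.png',cv2.resize(w['pixels'][150:330,180:480,::-1],None,fx=2.5,fy=2.5))
```

```text
(no output)
```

View pics/wrist3.png

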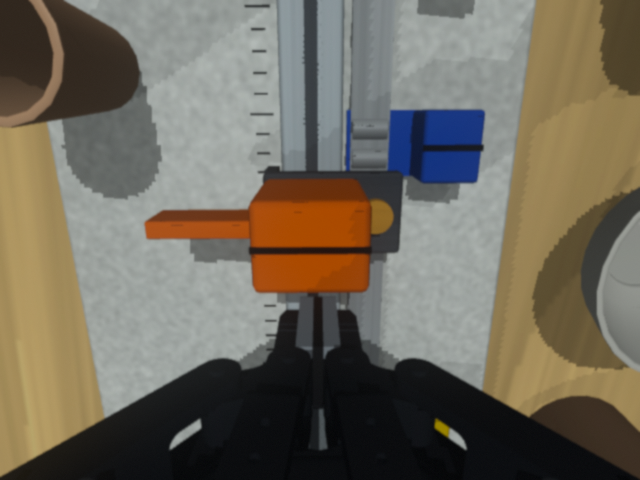

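View pics/scene3.png

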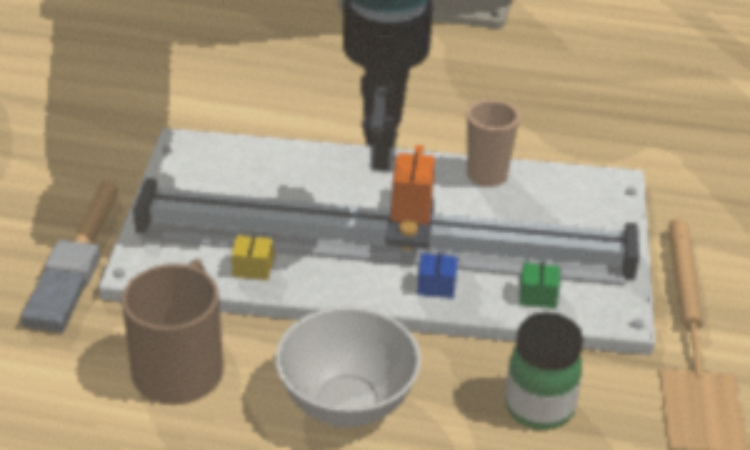

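Wrist view: the fingertips sit on the stop's −y face. The stop's line at (310,250) is just short of blue's at (450,148), and everything else is undisturbed. I keep pushing over blue.

Call:
{"fn": "move_arm", "kwargs": {
  "series": [4,0,0,0,1,8,0,0,0,1,12,0,0,0,1,16,0,0,0,1,20,0,0,0,1]
}}

```text
time_s: 4.4
position: [0.5238, 0.0567, 0.0713]
eef_rot: [0.0, 0.675, 0.737, -0.002]
force: [-1.3, -5.3, -1.0]
width: -0.0001
grasp_force: 2.8
```

Call:
{"fn": "move_arm", "kwargs": {
  "series": [4,0,0,0,1,8,0,0,0,1,12,0,0,0,1,16,0,0,0,1,20,0,0,0,1]
}}

```text
time_s: 4.9
position: [0.5241, 0.0777, 0.0724]
eef_rot: [0.001, 0.675, 0.737, 0.0]
force: [-0.3, 0.0, -1.1]
width: 0.0001
grasp_force: 0.4
```

```bash
python3 t.py -36 -65 72
```

```text
t 4.9 here a,ac,z [-109.7  -63.9   72.4] shift [73.7 -1.4  0.3] turn -0.005 F along 0.04 [-0.3  0.  -1.1] w 6.382092721758748e-05 j6 1.50874080224534
```

```bash
cat > w.py <<'E'
from h import *
from t import g,d,n
c=capture('wrist');P=pts(c);hsv=cv2.cvtColor(c['pixels'],cv2.COLOR_RGB2HSV)
for k,lo,hi,z in (('stop',(3,160,60),(15,255,255),.102),('green',(50,80,30),(85,255,255),.046),('blue',(105,100,40),(130,255,255),.046)):
    m=(cv2.inRange(hsv,lo,hi)>0)&(abs(P[...,2]-z)<.004);q=P[m]
    if len(q)<30: print(k,'none');continue
    a=(q-g)@d*1000;x=(q-g)@n*1000;s=abs(x-np.median(x))<20
    print(k,'a mid',((np.percentile(a[s],1)+np.percentile(a[s],99))/2).round(1),np.percentile(a[s],[1,99]).round(1),'ac',np.median(x).round(1))
E
python3 w.py; python3 t.py -36 -65 72
```

```text
stop a mid -80.4 [-97.5 -63.3] ac -66.8
green a mid -2.2 [-14.2   9.9] ac -2.1
blue a mid -89.0 [-105.4  -72.5] ac -2.1
t 4.95 here a,ac,z [-108.4  -64.    72.3] shift [72.4 -1.3  0.5] turn -0.004 F along 0.24 [0.7 0.3 0.5] w 3.4522608583718494e-05 j6 1.5089091047494965
```

Call:
{"fn": "move_arm", "kwargs": {
  "series": [4,0,0,0,1,8,0,0,0,1,13,0,0,0,1,18,0,0,0,1,24,0,0,0,1]
}}

```text
time_s: 5.45
position: [0.5216, 0.1017, 0.0722]
eef_rot: [0.0, 0.675, 0.737, -0.0]
force: [0.1, -2.6, 1.1]
width: 0.0003
grasp_force: 1.2
```

Call:
{"fn": "move_arm", "kwargs": {
  "series": [6,0,0,0,1,12,0,0,0,1,18,0,0,0,1,23,0,0,0,1,27,0,0,0,1]
}}

```text
time_s: 5.95
position: [0.519, 0.1293, 0.0722]
eef_rot: [-0.0, 0.675, 0.738, 0.0]
force: [0.4, -2.0, 0.8]
width: 0.0
grasp_force: 0.9
```

```bash
python3 w.py; python3 t.py -36 -65 72
```

```text
stop a mid -28.8 [-45.9 -11.7] ac -66.9
green a mid 3.0 [-13.5  19.4] ac -2.1
blue a mid -88.7 [-105.   -72.4] ac -1.8
t 6.0 here a,ac,z [-57.2 -64.3  72.1] shift [21.2 -0.8  0.1] turn -0.003 F along 0.81 [-0.   0.8  0.6] w -0.0002797421351375438 j6 1.6055108590048586
```

Call:
{"fn": "move_arm", "kwargs": {
  "series": [3,0,0,0,1,6,0,0,0,1,9,0,0,0,1,12,0,0,0,1,14,0,0,0,1]
}}

```text
time_s: 6.5
position: [0.5176, 0.1428, 0.072]
eef_rot: [-0.0, 0.675, 0.738, -0.0]
force: [-0.3, -1.0, 0.9]
width: -0.0001
grasp_force: 0.7
```

Call:
{"fn": "move_arm", "kwargs": {
  "series": [1,0,0,0,1,2,0,0,0,1,3,0,0,0,1,4,0,0,0,1,5,0,0,0,1]
}}

```text
time_s: 7.0
position: [0.5173, 0.1468, 0.0721]
eef_rot: [0.001, 0.675, 0.737, -0.001]
force: [-0.0, -3.8, 0.6]
width: 0.0001
grasp_force: 2.2
```

```bash
python3 w.py; python3 t.py -36 -65 72
```

```text
stop a mid -11.2 [-28.3   5.8] ac -66.9
green a mid 3.2 [-13.2  19.5] ac -0.8
blue a mid -87.6 [-103.   -72.2] ac -0.1
t 7.05 here a,ac,z [-40.3 -64.3  72.1] shift [ 4.2 -0.8  0.1] turn -0.005 F along -3.83 [-0.7 -3.9  0.3] w 9.758921991997108e-06 j6 1.640487579675434
```

On the hump (relative −14 mm, force rising). Creep 1 mm per row.

Call:
{"fn": "move_arm", "kwargs": {
  "series": [1,0,0,0,1,2,0,0,0,1,3,0,0,0,1,4,0,0,0,1,5,0,0,0,1]
}}

```text
time_s: 7.55
position: [0.5167, 0.1527, 0.0721]
eef_rot: [-0.0, 0.675, 0.737, 0.0]
force: [-0.5, -1.7, 0.9]
width: -0.0001
grasp_force: 0.9
```

```bash
python3 w.py; python3 t.py -36 -65 72
```

```text
stop a mid -5.2 [-22.3  11.9] ac -66.9
green a mid 3.2 [-13.1  19.5] ac -0.3
blue a mid -84.8 [-97.4 -72.1] ac 0.1
t 7.6 here a,ac,z [-33.8 -64.2  72. ] shift [-2.2 -0.8  0. ] turn -0.004 F along 0.8 [-0.6  0.8  0.3] w -2.4231303346634503e-05 j6 1.6498669265732422
```

Call:
{"fn": "move_arm", "kwargs": {
  "series": [1,0,0,0,1,2,0,0,0,1,2,0,0,0,1]
}}

```text
time_s: 7.9
position: [0.5169, 0.1552, 0.0722]
eef_rot: [-0.0, 0.675, 0.738, 0.001]
force: [-0.2, -0.0, -0.3]
width: -0.0
grasp_force: 0.0
```

```bash
python3 w.py; python3 t.py -36 -65 72
```

```text
stop a mid 3.6 [-13.6  20.7] ac -66.9
green a mid 3.2 [-13.2  19.5] ac 0.1
blue a mid -83.6 [-95.  -72.2] ac -0.1
t 7.95 here a,ac,z [-32.  -63.9  72.2] shift [-4.  -1.1  0.2] turn -0.004 F along -0.83 [ 0.3 -0.8  0.5] w 7.729652191135632e-05 j6 1.6534116418018667
```

Snapped home: the stop is at 3.6 and green at 3.2 in the same view, with no contact force. Retreat and lift.

Call:
{"fn": "move_arm", "kwargs": {
  "series": [-5,0,0,0,1,-15,0,0,0,1,-25,0,0,0,1,-30,0,-20,0,1,-35,0,-50,0,1]
}}

```text
time_s: 8.45
position: [0.5177, 0.1181, 0.1206]
eef_rot: [-0.002, 0.676, 0.737, -0.002]
force: [0.2, -0.1, 0.3]
width: 0.0002
grasp_force: 0.0
```

Call:
{"fn": "move_arm", "kwargs": {
  "series": [-30,0,-30,0,1,-60,0,-60,0,1,-90,0,-80,0,1,-110,0,-80,0,1,-110,0,-80,0,1]
}}

```text
time_s: 8.95
position: [0.5304, 0.007, 0.2033]
eef_rot: [0.001, 0.677, 0.736, 0.001]
force: [-0.4, 0.5, -0.2]
width: -0.0001
grasp_force: 0.0
```

```bash
python3 w.py
python3 - <<'E'
from m import *
from t import g,d,n
c,P,o=measure();save(c,'top4.png');print((o['o']-o['g'])@d*1000);print(bot.state()['joint_vel'].round(3),bot.state()['time_s'])
E
```

```text
stop none
green none
blue a mid -89.6 [-105.7  -73.5] ac -0.1
o 305 [232.2 289.2] [22.2 17. ] [0.5122 0.1874 0.102 ] zmed 0.102
g 214 [234.5 257. ] [17.6 16.4] [0.573  0.1922 0.046 ] zmed 0.046
b 209 [280.6 250.7] [12.9 16. ] [0.5858 0.1017 0.046 ] zmed 0.046
y 147 [365. 241.] [10. 16.] [ 0.6054 -0.065   0.046 ] zmed 0.046
0.8007467826848296
[ 0.024  0.006 -0.014  0.002  0.002  0.001] 9.05
```

View pics/top4.png

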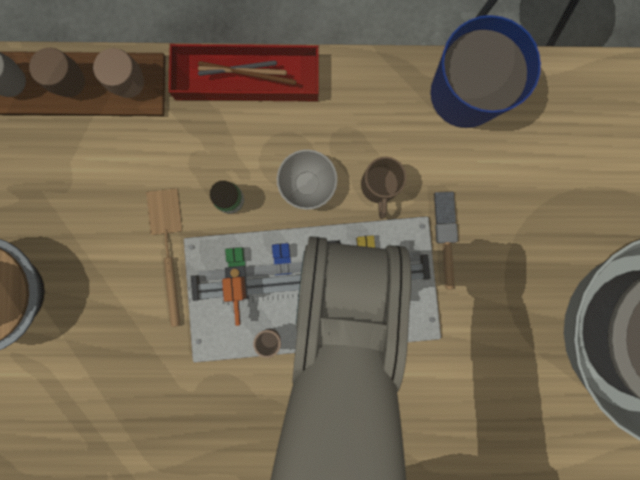

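The top view shows the stop (233,288) level with the green clip (235,256). The pots and tools are where they were and the arm is clear, so I hand in.

```bash
python3 -c "
from station import bot
print(bot.close_job())"
```

```text
the job is handed in; nothing more can be done
None
```

The orange stop is clicked into the green clip's notch, measured within about 1 mm of its mark; the arm is clear, no pot or tool looked moved, and I handed the job in at about 9 s (the hand-in returned no verdict).

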